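# Ready the laser power meter and its detector wand

## Task

Turn the dial on the power meter box clockwise until its pointer stands at the one long, thick mark of the scale, and let go of it. Then draw the detector wand out of its leaning holder, turn it level with its round sensor window facing up, and finish while holding it still like that, at least 20 cm above the desk. Do not shift the loose things lying about (step clamp, glue tube, goggles).

Things in the scene. Friction and masses are not known exactly. Their poses are not given: they have to be found in the camera images.
- console: Grey power meter box, fixed, 110 (x) x 140 (y) x 45 mm high, yaw varies; origin under its centre; front (-x) to the robot. On its flat top the dial, round it 11 white marks 27 degrees apart (ten short and thin, one long and thick, 18 x 5 mm, the eighth clockwise from the left front one), and a black display on the +y part.
- dial (a joint): Dial angle, rad, 0 to 4.712, grows clockwise seen from above; stays where left (friction 0.03 N m). In the console frame the pointer's direction, anticlockwise from console +x, is 2.356 - value. The long thick mark is at value 3.299. Starts 0.7 to 1.4 rad short of it.
- dial_grip (a point): Point on the dial's vertical axis, 28 mm above the box's top, a good TCP height; 22 mm to the -y side of the console's centre. Black dial: disc 42 mm across, 5 mm high, and on it a bar grip 38 mm long, 12 mm thick, up to 33 mm above the box's top, along the pointer direction, with a white line on its pointer half. Pinch it across its 12 mm.
- holder: Fixed holder, yaw varies; origin under its aluminium foot, 110 x 70 x 8 mm. A dark steel sleeve, 32 mm wide, leans at 45 degrees, mouth up and towards holder -x (robot side), and takes in the lowest 50 mm of the wand with 2 mm play. A 12 mm wide tongue goes on beneath the wand to 96 mm from its lower end; the wand's sides are free there.
- seat (a point): Where the middle of the seated wand is: a point of the holder, 22 mm towards -x and 84 mm above its origin.
- wand: Loose white bar, 160 x 20 x 14 mm, 60-130 g. Origin at its middle; x along it to the window end, y across the 20 mm width, z out of the face with the round black window. Seated window end down at 45 degrees, upper end towards holder -x, window face up and to holder +x, y as holder y. Grip across the width 25 mm above the middle, fingers down; pull 60 mm along its length.
- step_clamp: Loose bystander: steel clamp bar 24 x 72 x 10 mm near the desk's front edge; origin at its underside.
- tube_1: Loose bystander: glue tube 36 x 126 x 24 mm near the desk's front edge; origin at its underside.
- goggles: Loose bystander: safety goggles 154 x 146 x 51 mm, behind the work; origin at its underside.
There are look-alikes about, which are no part of the job. Of the things that look like the wand, the larger one is meant.

How it is judged:
By the outcome, as a careful person would: the job done as asked, in the order asked, and still so for the second after the job is handed in, while the arm keeps its last pose, push and grip.
It also fails if it takes over 58 s, if anything falls off the work surface, if the arm or the gripper's body presses on something with over 40 N, if the wrist force passes 120 N, or if a joint passes its speed limit or range.

## Robot

A 6-joint arm with a two-finger parallel gripper is mounted at the origin on a cart in front of the work surface, level with it; the furniture and walls round the work are solid. World frame = base frame: x ahead of the robot, y to its left, z up, the work surface at z = 0. Lengths are in mm, angles in rad, forces in N, time in s.
With the tool pointing down it reaches from about 275 to 1000 mm from the base axis. Payload 8.4 kg.
Tool frame: the origin (TCP) lies between the finger pads, 19 mm behind the fingertips; this is the grasp point; z points along the fingers, y is the line along which they close (so a half turn about z gives the same grasp; the last joint's range is limited). The gripper opens to 85 mm and grips with 20 to 120 N. Pads are 22 mm wide; open, the fingers measure 114 mm over their backs; the gripper's body (76 mm by 85 mm) begins 54 mm behind the grasp point. The pads swing forward as they close: fully open they stand 13 mm farther back than shut.
Start: joints at [1.277, 0.353, 1.633, -0, 1.155, -0.002], TCP at [179.796, 598.583, 249.981] pointing down, gripper open.
Joint ranges: [-2.63, 2.63], [-0.92, 2.1], [0.06, 2.66], [-1.3, 4.44], [0, 2.69], [-3.02, 3.02]. Speed limits (rad/s): [2.22, 2.22, 2.79, 3.14, 3.14, 3.14].

## Interface

Orientations are given as [roll, pitch, yaw] about the fixed x, y, z axes, in that order (R = Rz(yaw) Ry(pitch) Rx(roll)).
In Python, from bench import readout, camera, calibration, manip gives the robot as it stands.
- The arm moves only by the tool arm_command, never from a script. Its arguments are lists of equal length, an entry for each row: "delta_rot": the turn, a rotation vector about the tool's x, y, z in degrees, a list of three; "linear": the shift along the tool's x, y, z in cm, a list of three; "jaw": the finger opening in cm, from 0 to 8.54. A call has exactly 10 rows; each row shifts and turns the commanded pose from where the row before left it, along the tool's axes as they then stand; what a row does not reach is not made up. A row lasts 1/12 s, in which the tool goes at most 41.7 mm and 7.16 degrees, less where a joint would pass 70% of its speed; a pose out of reach is approached as far as the arm can. A call with a gripper value outside its range is refused whole. The fingers move at their own pace and stop on an object; the grip force is fixed at half the most. Time passes only in rows, so rows that do not move let the fingers close, or fill a call up. It gives the time, the measured TCP pose, the force, the opening and the grip force at its end, in the units of the state.
- readout.state(): the state, without advancing time (a new reading comes with each control period).
- camera(name): name is "scene" or "top" or "wrist"; returns the picture (400x640x3 uint8, blue, green, red); there is no depth.
- calibration(name): a dict with "K" (3x3 intrinsics, pixels), "pose" (4x4, takes a point from camera to world coordinates); the wrist camera has in their place "hand_eye" (4x4, takes a point from camera to tool coordinates, whose origin is the TCP and whose axes are the flange's). Camera axes: x right, y up, looking along -z (the intrinsics and any distortion apply to the point x, -y, -z); pixel columns grow to the right and rows downward; lengths in mm; the calibration is good to about 2 mm. A picture is of the moment at which its call begins: read the wrist's pose just before it. calibration takes no time and is no camera call.
- manip.hand_in(): hands the job in; it is judged then, once.
The state is a dict: "t": time; "joint_positions": joint angles; "qd": joint speeds; "effort": joint torques, N m; "eef_pos": TCP position; "tool_rot": TCP orientation; "wrist_force": force on the tool from outside, world axes, zero at the start; "torque": the same for the moment, N m; "finger_gap": opening from 0.0 (shut) to 1.0 (fully open); "grasp_force": force on a finger pad.
Only numpy, scipy, OpenCV 4.12 (cv2) and the standard library are available. Lean on these libraries where they do the work, as an engineer would, in place of code of your own. Each camera call takes 0.05 s, during which the arm holds its last target. There are 200 camera calls.

## Working session

There is one attempt and no reset: what is moved stays moved. The work goes in short steps, Python scripts to look and compute and a tool call to move; the robot and the scene stay as the last step left them, time stands still between calls to the robot, and variables do not carry over. Pictures are saved under pics/ and viewed, at most 10 in all, crops included, and the job is handed in when it is done.

Besides the shell and the picture viewer there is one more tool, called as name(argument=value, ...), one argument or row to a line, values as JSON. arm_command: Moves the arm, as the interface text tells. Its arguments: {"type":"object","properties":{"delta_rot":{"type":"array"},"linear":{"type":"array"},"jaw":{"type":"array"}},"required":["delta_rot","linear","jaw"]}

```bash
mkdir -p pics; ls; python3 - <<'E'
from bench import readout, camera, calibration, manip
import cv2, numpy as np
np.set_printoptions(precision=3,suppress=True)
for n in ("scene","top"):
    cv2.imwrite(f"pics/{n}0.png",camera(n)); c=calibration(n); print(n,c)
print(calibration("wrist")); print(readout.state())
E
```

```text
pics
scene {'K': array([[475.972,   0.   , 318.981],
       [  0.   , 475.972, 202.464],
       [  0.   ,   0.   ,   1.   ]]), 'pose': array([[   0.735,    0.404,   -0.544,   79.871],
       [  -0.678,    0.443,   -0.587, -520.778],
       [   0.004,    0.8  ,    0.6  ,  647.882],
       [   0.   ,    0.   ,    0.   ,    1.   ]])}
top {'K': array([[495.679,   0.   , 317.345],
       [  0.   , 495.679, 189.226],
       [  0.   ,   0.   ,   1.   ]]), 'pose': array([[  -0.084,    0.969,   -0.232,  362.141],
       [  -0.996,   -0.082,    0.02 ,   19.359],
       [   0.001,    0.233,    0.972, 1076.868],
       [   0.   ,    0.   ,    0.   ,    1.   ]])}
{'K': array([[276.561,   0.   , 316.571],
       [  0.   , 276.561, 203.801],
       [  0.   ,   0.   ,   1.   ]]), 'hand_eye': array([[   0.   ,    0.966,    0.257,   64.967],
       [   1.   ,   -0.   ,    0.   ,    0.395],
       [   0.   ,    0.257,   -0.966, -124.42 ],
       [   0.   ,    0.   ,    0.   ,    1.   ]])}
{'t': 0.1, 'joint_positions': array([ 1.277,  0.354,  1.634, -0.   ,  1.155, -0.002]), 'qd': array([ 0.   , -0.001, -0.   ,  0.002, -0.   , -0.001]), 'effort': array([  0.001, -60.636, -34.282,   0.   ,   0.004,   0.   ]), 'eef_pos': array([179.699, 598.186, 249.338]), 'tool_rot': array([-3.14,  0.  ,  2.85]), 'wrist_force': array([-0.609,  0.707, -0.769]), 'torque': array([0.021, 0.041, 0.033]), 'grasp_force': 0.0, 'finger_gap': 1.0004345880586478}
```

View pics/top0.png

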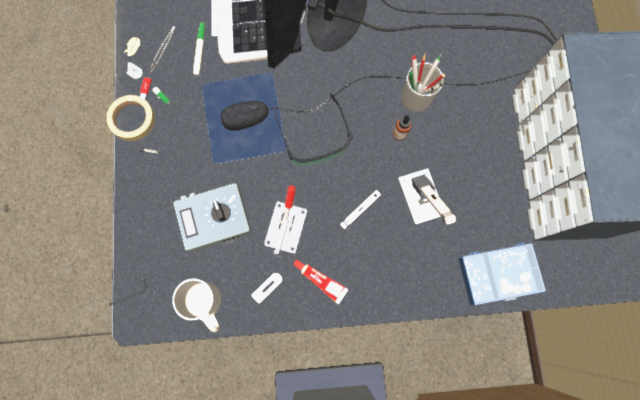

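View pics/scene0.png

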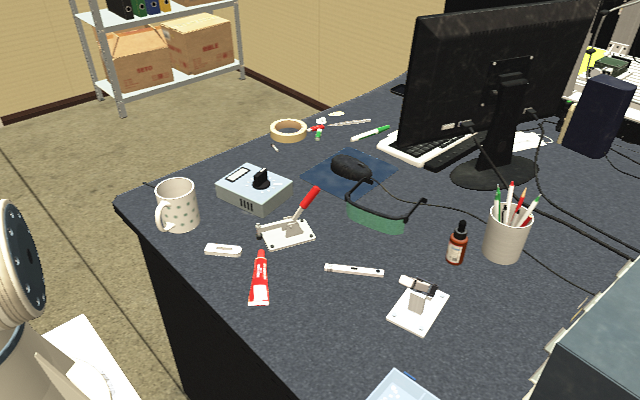

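Candidates for the wand are the white bar leaning in the holder at top (433,200) / scene (418,288) and the flat, shorter bar at top (360,209) / scene (354,270). The toggle clamp at top (285,225) also looks similar. The leaning bar fits the description. For the dial, the only candidate is the black knob at top (220,212). I'll check both in one close crop.

```bash
python3 - <<'E'
import cv2, numpy as np
t=cv2.imread("pics/top0.png"); s=cv2.imread("pics/scene0.png")
r=lambda im,x,y,w=80,h=60:cv2.resize(im[y:y+h,x:x+w],(400,300),interpolation=cv2.INTER_CUBIC)
a=np.hstack([r(t,170,185),r(t,390,165)]); b=np.hstack([r(s,210,160),r(s,380,265,88,66)])
cv2.imwrite("pics/crop0.png",np.vstack([a,b]))
E
```

```text
(no output)
```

View pics/crop0.png

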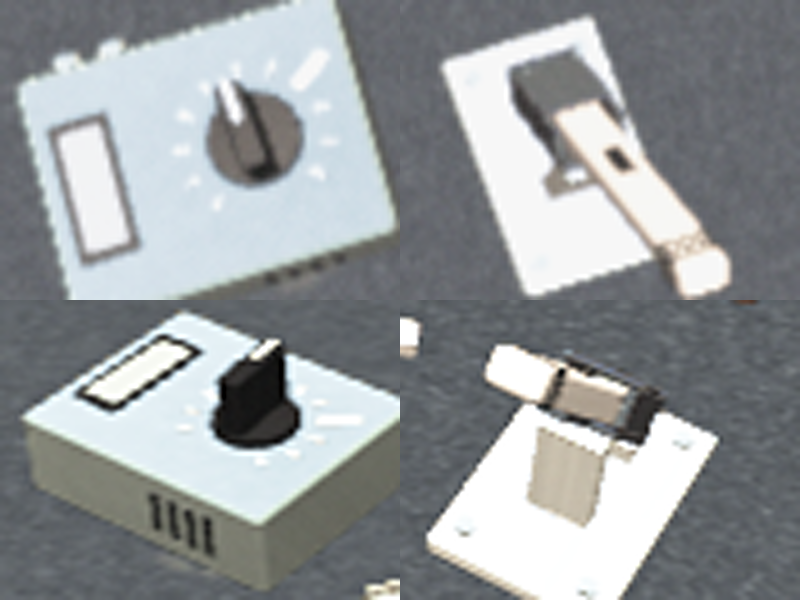

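The crop confirms both: the dial's pointer is just left of "up" with the long thick mark to its upper right, and the leaning bar in the steel sleeve on the white foot is the wand. Next I'll measure positions.

```bash
cat > h.py <<'E'
import numpy as np, cv2
from bench import readout, camera, calibration, manip
from scipy.spatial.transform import Rotation as R
np.set_printoptions(precision=2,suppress=True)
def cam(n):
    c=calibration(n)
    if n=="wrist":
        s=readout.state(); T=np.eye(4); T[:3,:3]=R.from_euler("xyz",s["tool_rot"]).as_matrix(); T[:3,3]=s["eef_pos"]
        return c["K"],T@c["hand_eye"]
    return c["K"],c["pose"]
def ray(kp,px):
    K,P=kp; d=np.linalg.solve(K,[px[0],px[1],1.]); d=P[:3,:3]@(d*[1,-1,-1]); return P[:3,3],d
def onz(kp,px,z):
    o,d=ray(kp,px); return o+d*(z-o[2])/d[2]
def meet(a,pa,b,pb):
    o1,d1=ray(a,pa);o2,d2=ray(b,pb);d1/=np.linalg.norm(d1);d2/=np.linalg.norm(d2)
    t=np.linalg.lstsq(np.c_[d1,-d2],o2-o1,rcond=None)[0];p=o1+t[0]*d1;q=o2+t[1]*d2
    return (p+q)/2,np.linalg.norm(p-q)
def proj(kp,X):
    K,P=kp; c=P[:3,:3].T@(np.asarray(X,float)-P[:3,3]); p=K@(c*[1,-1,-1]); return p[:2]/p[2]
E
python3 - <<'E'
from h import *
t=cam("top"); s=cam("scene")
cr=lambda x,y:(x/5+170-.4,y/5+185-.4); hr=lambda x,y:((x-400)/5+390-.4,y/5+165-.4)
sc=lambda x,y:(x/5+210-.4,(y-300)/5+160-.4); sh=lambda x,y:((x-400)*.22+380-.4,(y-300)*.22+265-.4)
C=[onz(t,cr(*p),45) for p in [(20,85),(332,-2),(398,225)]]
print("console corners",C,np.linalg.norm(C[0]-C[1]),np.linalg.norm(C[1]-C[2]))
print("scene corners",[onz(s,sc(*p),45) for p in [(25,420),(265,525),(185,312)]])
d=onz(t,cr(255,138),50); m=onz(t,cr(310,68),45); w=[onz(t,cr(*p),78) for p in [(227,83),(241,120)]]
print("disc",d,"scene",onz(s,sc(258,415),52),"mark",m,np.degrees(np.arctan2(*(m-d)[1::-1])), "scene mark",onz(s,sc(338,420),45))
print("line",w,np.degrees(np.arctan2(*(w[0]-w[1])[1::-1])))
F=[onz(t,hr(*p),8) for p in [(440,65),(592,15),(525,297)]]
print("foot",F,np.linalg.norm(F[0]-F[1]),np.linalg.norm(F[2]-F[0]))
G=[onz(s,sh(*p),8) for p in [(428,540),(718,435)]]; print("scene foot L,R",G)
print("wand top end", meet(t,hr(702,270),s,sh(505,365)))
E
```

```text
console corners [array([607.5 , 304.95,  45.  ]), array([634.46, 170.9 ,  45.  ]), array([533.9 , 147.84,  45.  ])] 136.7339641072883 103.1767563052858
scene corners [array([502.58, 277.64,  45.  ]), array([534.39, 143.68,  45.  ]), array([608.42, 303.69,  45.  ])]
disc [575.09 205.31  50.  ] scene [575.79 202.45  52.  ] mark [604.5  181.67  45.  ] -38.784841834630726 scene mark [605.58 183.79  45.  ]
line [array([593.31, 210.83,  78.  ]), array([577.28, 205.67,  78.  ])] 17.852810241412413
foot [array([ 629.02, -183.46,    8.  ]), array([ 646.3 , -254.19,    8.  ]), array([ 521.95, -207.64,    8.  ])] 72.80732215695045 109.7741347277142
scene foot L,R [array([ 523.76, -209.88,    8.  ]), array([ 647.4 , -252.55,    8.  ])]
wand top end (array([ 504.71, -246.28,  142.63]), np.float64(4.501136515884699))
```

Measured: the console is at about (568.5, 224), yaw about 12.5°. The dial is at (575, 204), with the pointer about 60° short of the long mark. The holder foot is 110×73 mm and its size checks out. I'll move above the dial and look from close by.

arm_command(
  delta_rot=[
    [0,0,0],
    [0,0,0],
    [0,0,0],
    [0,0,0],
    [0,0,0],
    [0,0,0],
    [0,0,0],
    [0,0,0],
    [0,0,0],
    [0,0,0],
  ],
  linear=[
    [-3.5,-1.9,0],
    [-3.5,-1.9,0],
    [-3.5,-1.9,0],
    [-3.5,-1.9,0],
    [-3.5,-1.9,0],
    [-3.5,-1.9,0],
    [-3.5,-1.9,0],
    [-3.5,-1.9,0],
    [-3.5,-1.9,0],
    [-3.5,-1.9,0],
  ],
  jaw=[8.5,8.5,8.5,8.5,8.5,8.5,8.5,8.5,8.5,8.5],
)

```text
t: 0.93
eef_pos: [461.3, 314.2, 249.8]
tool_rot: [-3.141, -0.0, 2.85]
wrist_force: [1.0, 0.2, 1.0]
finger_gap: 0.993
grasp_force: 0.0
```

arm_command(
  delta_rot=[
    [0,0,0],
    [0,0,0],
    [0,0,0],
    [0,0,0],
    [0,0,-7],
    [0,0,-7],
    [0,0,-7],
    [0,0,-7],
    [0,0,-7],
    [0,0,0],
  ],
  linear=[
    [-3.5,-1.9,0],
    [-3.5,-1.9,0],
    [-3.5,-1.9,0],
    [-3.5,-1.8,0],
    [0,0,1],
    [0,0,2],
    [0,0,2],
    [0,0,2],
    [0,0,2],
    [0,0,1],
  ],
  jaw=[8.5,8.5,8.5,8.5,8.5,8.5,8.5,8.5,8.5,8.5],
)

```text
t: 1.77
eef_pos: [571.5, 203.2, 147.3]
tool_rot: [-3.141, -0.004, -2.817]
wrist_force: [-1.6, 0.0, 0.4]
finger_gap: 0.993
grasp_force: 0.0
```

```bash
python3 - <<'E'
from h import *
s=readout.state(); print(s["t"],s["eef_pos"],s["tool_rot"],s["joint_positions"],s["qd"])
kp=cam("wrist"); im=camera("wrist"); cv2.imwrite("pics/w1.png",im)
s=readout.state(); print(s["eef_pos"],s["tool_rot"])
np.save("kp1.npy",np.array(kp[1])); print([proj(kp,p) for p in [(575,204,50),(605,182,45)]])
E
```

```text
1.7667 [571.47 203.22 147.32] [-3.14 -0.   -2.82] [ 0.34  0.44  1.76 -0.    0.95 -1.56] [ 0.    0.13  0.06  0.   -0.2   0.23]
[570.92 203.1  146.31] [-3.14 -0.01 -2.82]
[array([315.71, 214.98]), array([281.  , 236.71])]
```

View pics/w1.png

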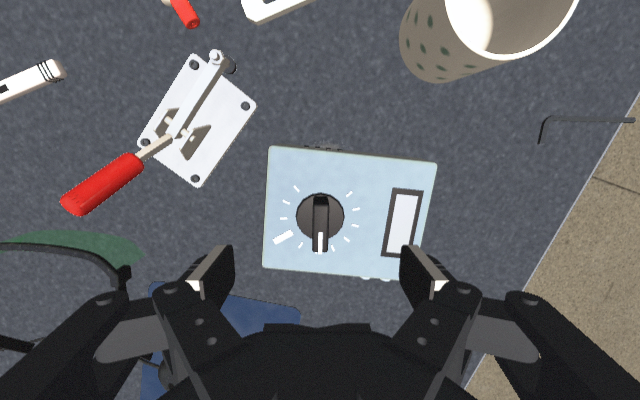

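The wrist view shows the dial disc at about (320,215), the pointer's white line at (320,242) running straight down and the long mark at (283,237). Now I'll measure precisely from a settled picture.

```bash
cat > dial.py <<'E'
from h import *
def look(name):
    kp=cam("wrist"); im=camera("wrist"); cv2.imwrite(f"pics/{name}.png",im)
    g=im.min(2); m=(g>225).astype(np.uint8); n,l,st,ce=cv2.connectedComponentsWithStats(m)
    out=[]
    for i in range(1,n):
        x,y=ce[i]; 
        if 5<=st[i,4]<250 and 255<x<375 and 150<y<275:
            r=cv2.minAreaRect(np.argwhere(l==i)[:,::-1].astype(np.float32)); out.append((st[i,4],ce[i],onz(kp,ce[i],45)[:2],r[1],r[2]))
    return kp,im,out
E
python3 - <<'E'
from dial import *
kp,im,o=look("w2")
for a in o: print(*a)
dk=(im.max(2)<100).astype(np.uint8)
n,l,st,ce=cv2.connectedComponentsWithStats(dk[150:275,255:375])
i=l[65,65]; print(st[i],ce[i]+[255,150])
b=cv2.resize(im[165:275,260:380],(720,660)[:2],interpolation=cv2.INTER_CUBIC)[:600]; cv2.imwrite("pics/w2c.png",b)
print(readout.state()["eef_pos"])
E
```

```text
17 [295.65 189.35] [559.47 181.34] (7.071067810058594, 2.1213202476501465) 45.0
18 [348.67 194.44] [549.78 224.8 ] (2.1999998092651367, 7.800000190734863) 53.13010025024414
18 [285.56 203.17] [573.5  176.74] (7.155416965484619, 2.2360680103302) 26.56505012512207
20 [356.  209.5] [560.16 235.17] (2.425356149673462, 6.5484619140625) 75.96376037597656
15 [283.2 219.4] [587.91 178.92] (2.0, 6.0) 90.0
16 [354.94 226.06] [574.39 239.44] (2.0, 6.0) 90.0
129 [282.6  238.03] [604.44 183.25] (6.410486698150635, 20.591259002685547) 60.945396423339844
91 [319.93 244.67] [600.18 216.18] (21.0, 4.0) 90.0
16 [346.5 240. ] [588.77 236.87] (6.363961219787598, 2.1213202476501465) 45.0
14 [300.29 246.07] [606.83 200.17] (1.6641007661819458, 6.656403064727783) 33.6900634765625
16 [332.62 248.94] [600.53 228.09] (6.640782833099365, 1.8973664045333862) 71.56504821777344
[  41   44   49   59 1656] [319.32 220.21]
[571.49 203.34 147.96]
```

View pics/w2c.png

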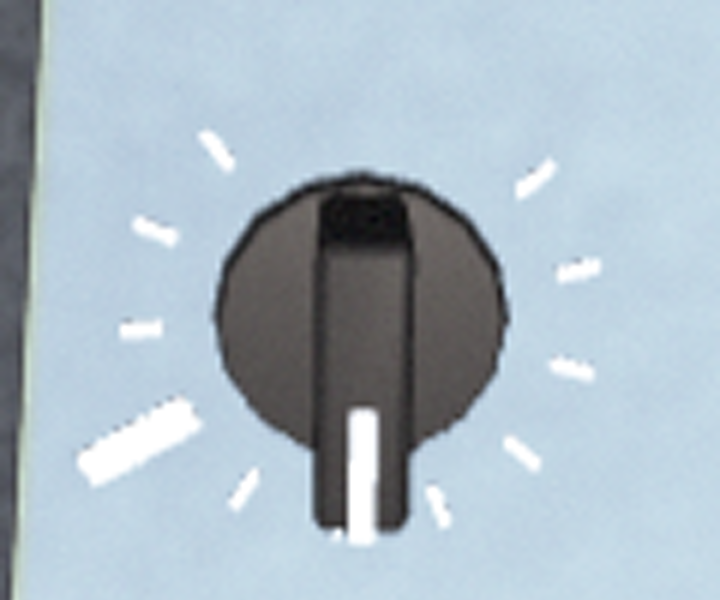

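The close crop shows the white line running straight down, x≈361 from y≈410 to 540, with the long mark at lower left (140,440). I'll fit the circle of marks.

```bash
python3 - <<'E'
from h import *
from scipy.optimize import least_squares
# marks in clockwise order from value 0 (left front)
M=np.array([(549.78,224.8),(560.16,235.17),(574.39,239.44),(588.77,236.87),(600.53,228.09),None or (np.nan,)*2,(606.83,200.17),(604.44,183.25),(587.91,178.92),(573.5,176.74),(559.47,181.34)])
i=np.array([0,1,2,3,4,6,8,9,10])
def f(p):
    a=2.356-np.radians(27)*i+p[2]; return np.r_[M[i,0]-p[0]-p[3]*np.cos(a),M[i,1]-p[1]-p[3]*np.sin(a)]
r=least_squares(f,[575,204,.2,30]); x,y,w,R0=r.x; print(r.x,np.degrees(w),np.abs(r.fun).max())
a=np.degrees(np.arctan2(183.25-y,604.44-x)); print("long mark world",a,"by yaw",np.degrees(2.356-3.299+w))
kp=cam("wrist"); p=[onz(kp,(u/6+259.6,v/6+164.6),78) for u,v in [(362.5,410),(360.5,540)]]
print(p,"pointer",np.degrees(np.arctan2(*(p[1]-p[0])[1::-1])))
s=readout.state(); Rt=R.from_euler("xyz",s["tool_rot"]).as_matrix(); print(s["eef_pos"],s["tool_rot"]); print("tool y ang",np.degrees(np.arctan2(Rt[1,1],Rt[0,1])), "delta tool mm",Rt.T@(np.array([x,y,73])-s["eef_pos"]))
E
```

```text
[576.33 208.02   0.22  31.46] 12.696006631047247 0.1276741498123357
long mark world -41.3903893618316 by yaw -41.333913449789385
[array([579.35, 208.96,  78.  ]), array([596.15, 214.23,  78.  ])] pointer 17.409544273554857
[571.49 203.34 147.96] [-3.14 -0.   -2.83]
tool y ang 108.0416587782008 delta tool mm [-6.36  2.97 74.93]
```

The fit is very good (residual 0.13 mm). The dial is at (576.3, 208.0), the pointer at 17.4° and the mark at -41.4°, so it needs a clockwise turn of 58.8°. I'll descend and pinch.

arm_command(
  delta_rot=[
    [0,0,0.6],
    [0,0,0],
    [0,0,0],
    [0,0,0],
    [0,0,0],
    [0,0,0],
    [0,0,0],
    [0,0,0],
    [0,0,0],
    [0,0,0],
  ],
  linear=[
    [-0.62,0.27,0],
    [0,0,1.5],
    [0,0,1.5],
    [0,0,1.5],
    [0,0,1.5],
    [0,0,1.0],
    [0,0,0.4],
    [0,0,0],
    [0,0,0],
    [0,0,0],
  ],
  jaw=[5,5,5,5,5,5,5,4,3,3],
)

```text
t: 2.7
eef_pos: [578.7, 208.7, 77.1]
tool_rot: [3.142, 0.002, -2.833]
wrist_force: [0.2, 0.1, -0.3]
finger_gap: 0.352
grasp_force: 0.0
```

arm_command(
  delta_rot=[
    [0,0,0],
    [0,0,0],
    [0,0,0],
    [0,0,0],
    [0,0,0],
    [0,0,0],
    [0,0,0],
    [0,0,0],
    [0,0,0],
    [0,0,0],
  ],
  linear=[
    [0,0,0],
    [0,0,0],
    [0,0,0],
    [0,0,0],
    [0,0,0],
    [0,0,0],
    [0,0,0],
    [0,0,0],
    [0,0,0],
    [0,0,0],
  ],
  jaw=[2.5,2,1.5,1.2,1,0.8,0.8,0.8,0.8,0.8],
)

```text
t: 3.53
eef_pos: [578.2, 208.2, 76.5]
tool_rot: [-3.141, 0.001, -2.833]
wrist_force: [-1.1, -1.6, 6.7]
finger_gap: 0.12
grasp_force: 59.8
```

arm_command(
  delta_rot=[
    [0,0,3],
    [0,0,5.9],
    [0,0,6.5],
    [0,0,6.5],
    [0,0,6.5],
    [0,0,6.5],
    [0,0,6.5],
    [0,0,6.5],
    [0,0,5.9],
    [0,0,5],
  ],
  linear=[
    [0,-0.01,0],
    [0,-0.02,0],
    [0,-0.02,0],
    [0,-0.02,0],
    [0,-0.02,0],
    [0,-0.02,0],
    [0,-0.02,0],
    [0,-0.02,0],
    [0,-0.02,0],
    [0,-0.02,0],
  ],
  jaw=[0.8,0.8,0.8,0.8,0.8,0.8,0.8,0.8,0.8,0.8],
)

```text
t: 4.37
eef_pos: [577.6, 205.5, 76.5]
tool_rot: [-3.14, 0.001, 2.419]
wrist_force: [-0.7, -5.3, 6.8]
finger_gap: 0.123
grasp_force: 60.0
```

```bash
python3 - <<'E'
from dial import *
camera("wrist");camera("wrist"); kp,im,o=look("w3"); s=readout.state()
Rt=R.from_euler("xyz",s["tool_rot"]).as_matrix(); print(s["eef_pos"],s["tool_rot"],s["wrist_force"],s["torque"]); print("tool y ang",np.degrees(np.arctan2(Rt[1,1],Rt[0,1])))
E
```

```text
[577.59 205.57  76.5 ] [-3.14  0.    2.42] [-0.72 -6.27  7.43] [-1.07  0.21  0.  ]
tool y ang 48.839545847146745
```

arm_command(
  delta_rot=[
    [0,0,0.3],
    [0,0,0],
    [0,0,0],
    [0,0,0],
    [0,0,0],
    [0,0,0],
    [0,0,0],
    [0,0,0],
    [0,0,0],
    [0,0,0],
  ],
  linear=[
    [0,0,0],
    [0,0,0],
    [0,0,0],
    [0,0,0],
    [0,0,0],
    [0,0,-1],
    [0,0,-2],
    [0,0,-3],
    [0,0,-2],
    [0,0,-0.5],
  ],
  jaw=[0.8,3,5,5,5,5,5,5,5,5],
)

```text
t: 5.35
eef_pos: [579.6, 207.4, 165.4]
tool_rot: [3.137, 0.003, 2.419]
wrist_force: [0.2, 1.1, -0.6]
finger_gap: 0.585
grasp_force: 0.0
```

```bash
python3 - <<'E'
from dial import *
camera("wrist");camera("wrist"); kp,im,o=look("w4"); s=readout.state(); print(s["eef_pos"],s["tool_rot"],s["finger_gap"])
g=im.min(2); n,l,st,ce=cv2.connectedComponentsWithStats((g>215).astype(np.uint8))
c=np.array([576.33,208.02])
for i in range(1,n):
    if 40<st[i,4]<400:
        P=np.argwhere(l==i)[:,::-1].astype(np.float32); v=cv2.fitLine(P,cv2.DIST_L2,0,.01,.01).ravel()
        for z in (45,78):
            a=onz(kp,v[2:]-8*v[:2],z)-onz(kp,v[2:]+8*v[:2],z); q=onz(kp,v[2:],z)[:2]
            if np.linalg.norm(q-c)<70: print(st[i,4],ce[i],z,q,np.degrees(np.arctan2(a[1],a[0])),"radial",np.degrees(np.arctan2(*(q-c)[::-1])))
cv2.imwrite("pics/w4c.png",cv2.resize(im[150:290,230:410],(720,560)))
E
```

```text
[577.58 206.6  161.3 ] [3.14 0.   2.42] 0.589164013895179
45 [399.2  190.96] 78 [606.38 268.27] -78.393416245791 radial 63.49479640412324
187 [314.33 233.74] 45 [598.78 187.06] 139.44943196336834 radial -43.031581301750606
187 [314.33 233.74] 78 [589.34 195.67] 139.44943196336843 radial -43.52658782879164
```

View pics/w4c.png

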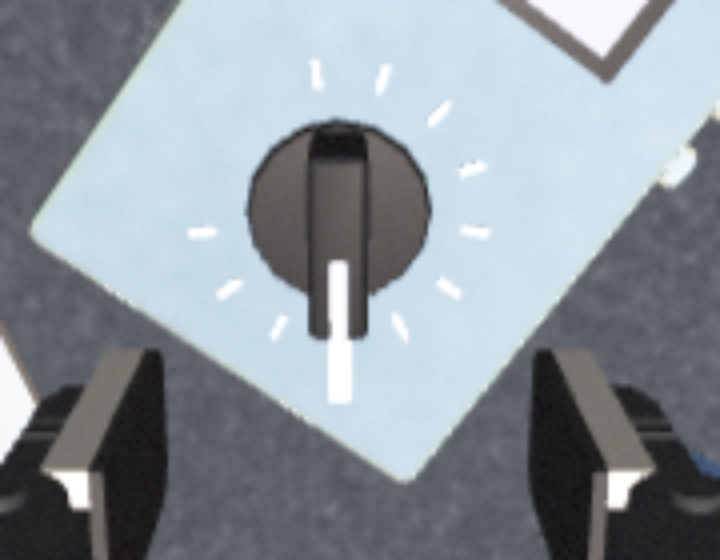

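The dial's white line now runs straight into the long mark, both at crop x≈338–340, so it is right within about 1°. It is released. For the wand, the holder origin is about (585,-231) with yaw 13.4°, so the grasp point is about (546,-240,102). I'll move over there with the camera turned to the far side.

arm_command(
  delta_rot=[
    [0,0,0],
    [0,0,0],
    [0,0,0],
    [0,0,0],
    [0,0,0],
    [0,0,0],
    [0,0,0],
    [0,0,0],
    [0,0,0],
    [0,0,0],
  ],
  linear=[
    [0,0,-3],
    [0,0,-4],
    [-2.4,-3.1,0],
    [-2.4,-3.1,0],
    [-2.4,-3.1,0],
    [-2.4,-3.1,0],
    [-2.4,-3.1,0],
    [-2.4,-3.1,0],
    [-2.4,-3.1,0],
    [-2.4,-3.1,0],
  ],
  jaw=[5,5,5,5,5,5,5,5,5,5],
)

```text
t: 6.33
eef_pos: [556.2, -108.1, 229.4]
tool_rot: [-3.14, -0.002, 2.419]
wrist_force: [1.1, 1.2, 0.0]
finger_gap: 0.583
grasp_force: 0.0
```

arm_command(
  delta_rot=[
    [0,0,0],
    [0,0,0],
    [0,0,0],
    [0,0,0],
    [0,0,7],
    [0,0,7],
    [0,0,7],
    [0,0,7],
    [0,0,7],
    [0,0,7],
  ],
  linear=[
    [-2.4,-3.1,0],
    [-2.4,-3.1,0],
    [-2.4,-3.1,0],
    [-0.8,-1.5,0],
    [0,0,0],
    [0,0,0],
    [0,0,0],
    [0,0,0],
    [0,0,0],
    [0,0,0],
  ],
  jaw=[5,5,5,5,5,5,5,5,5,5],
)

```text
t: 7.17
eef_pos: [545.2, -240.0, 229.1]
tool_rot: [-3.139, -0.002, 1.68]
wrist_force: [0.1, -0.8, 0.6]
finger_gap: 0.582
grasp_force: 0.0
```

arm_command(
  delta_rot=[
    [0,0,7],
    [0,0,7],
    [0,0,7],
    [0,0,7],
    [0,0,7],
    [0,0,7],
    [0,0,7],
    [0,0,7],
    [0,0,7],
    [0,0,7],
  ],
  linear=[
    [0,0,0],
    [0,0,0],
    [0,0,0],
    [0,0,0],
    [0,0,0],
    [0,0,0],
    [0,0,0],
    [0,0,0],
    [0,0,0],
    [0,0,0],
  ],
  jaw=[5,5,5,5,5,5,5,5,5,5],
)

```text
t: 8.0
eef_pos: [545.2, -240.0, 229.1]
tool_rot: [-3.139, 0.002, 0.458]
wrist_force: [-1.2, 0.3, -0.2]
finger_gap: 0.588
grasp_force: 0.0
```

arm_command(
  delta_rot=[
    [0,0,7],
    [0,0,6],
    [0,0,0],
    [0,0,0],
    [0,0,0],
    [0,0,0],
    [0,0,0],
    [0,0,0],
    [0,0,0],
    [0,0,0],
  ],
  linear=[
    [0,0,0],
    [0,0,0],
    [0,0,0],
    [0,0,0],
    [0,0,0],
    [0,0,0],
    [0,0,0],
    [0,0,0],
    [0,0,0],
    [0,0,0],
  ],
  jaw=[5,5,5,5,5,5,5,5,5,5],
)

```text
t: 8.83
eef_pos: [546.1, -240.4, 231.0]
tool_rot: [3.141, -0.0, 0.237]
wrist_force: [-0.4, 0.4, -0.5]
finger_gap: 0.584
grasp_force: 0.0
```

```bash
python3 - <<'E'
from h import *
s=readout.state(); print(s["t"],s["eef_pos"],s["tool_rot"],s["joint_positions"])
kp=cam("wrist"); im=camera("wrist"); cv2.imwrite("pics/w5.png",im); np.save("kp5.npy",kp[1])
for p in [(508,-249,141),(546,-240,102),(563.4,-236.2,84),(629,-183,8),(646,-254,8),(522,-208,8)]: print(p,proj(kp,p))
E
```

```text
8.8333 [ 546.08 -240.37  231.04] [ 3.14 -0.    0.24] [-0.42  0.33  1.71 -0.    1.1   0.92]
(508, -249, 141) [316.26 257.47]
(546, -240, 102) [316.51 201.31]
(563.4, -236.2, 84) [316.92 179.41]
(629, -183, 8) [286.33 104.77]
(646, -254, 8) [347.84 104.95]
(522, -208, 8) [288.04 194.97]
```

View pics/w5.png

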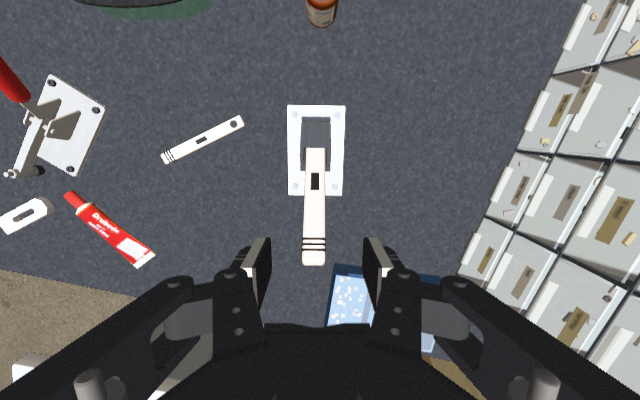

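The wrist view shows the wand from the sleeve at (315,148) to its upper end at (313,265), with the foot at (287–345,106–195), matching the prediction. I'll refine the lateral offset and yaw.

```bash
python3 - <<'E'
from h import *
s=readout.state(); print(s["eef_pos"],s["tool_rot"]); kp=cam("wrist"); im=camera("wrist")
m=im.min(2)>150; P=[]; 
for v in range(200,262,4):
    xs=np.flatnonzero(m[v,285:345])+285
    if len(xs)>8: P.append(((xs[0]+xs[-1])/2,v,xs[-1]-xs[0]+1))
print(np.array(P))
Rt=R.from_euler("xyz",s["tool_rot"]).as_matrix()
# intersect rays with the inclined wand mid-plane through nominal grasp (face up), offset 7 mm
yw=np.radians(13.4); n=np.array([np.cos(yw)*.7071,np.sin(yw)*.7071,.7071]); q=np.array([546.2,-240.3,101.7])+7*n
W=[]
for u,v,_ in P:
    o,d=ray(kp,(u,v)); W.append(o+d*((q-o)@n)/(d@n))
W=np.array(W); c=W.mean(0); d=np.linalg.svd(W-c)[2][0]; d*=np.sign(d[2]); print(c,d,"heading",np.degrees(np.arctan2(-d[1],-d[0])))
end=[onz(kp,(313,265),141)]; print("end",end)
g=c+d*((101.7+7*.707-c[2])/d[2])-7*n; print("grasp",g,"in tool",Rt.T@(g-s["eef_pos"]))
vs=(np.flatnonzero(m[:,313])); print(vs[vs>200].max())
E
```

```text
[ 546.07 -240.38  231.03] [ 3.14 -0.    0.24]
[[314.  200.   21. ]
 [314.  204.   21. ]
 [314.  208.   21. ]
 [314.  212.   21. ]
 [314.  216.   21. ]
 [314.  220.   21. ]
 [313.5 224.   22. ]
 [313.5 228.   22. ]
 [313.5 232.   22. ]
 [313.5 236.   22. ]
 [313.5 240.   22. ]
 [313.5 248.   20. ]
 [313.  252.   23. ]
 [313.  256.   23. ]
 [313.  260.   23. ]]
[ 528.59 -241.65  129.05] [-0.69 -0.16  0.71] heading 12.691901511781913
end [array([ 500.51, -247.96,  141.  ])]
grasp [ 545.62 -237.87  101.7 ] in tool [  0.15  -2.55 129.33]
265
```

arm_command(
  delta_rot=[
    [0,0,0.6],
    [0,0,0],
    [0,0,0],
    [0,0,0],
    [0,0,0],
    [0,0,0],
    [0,0,0],
    [0,0,0],
    [0,0,0],
    [0,0,0],
  ],
  linear=[
    [-0.15,-0.25,0],
    [0,0,2],
    [0,0,2.5],
    [0,0,2.5],
    [0,0,2.2],
    [0,0,1.5],
    [0,0,1.2],
    [0,0,0.9],
    [0,0,0],
    [0,0,0],
  ],
  jaw=[5,5,5,5,5,5,5,5,5,5],
)

```text
t: 9.77
eef_pos: [544.1, -238.3, 103.1]
tool_rot: [-3.141, 0.0, 0.226]
wrist_force: [-0.2, 0.3, -0.1]
finger_gap: 0.588
grasp_force: 0.0
```

```bash
python3 - <<'E'
from h import *
camera("scene"); cv2.imwrite("pics/s6.png",cv2.resize(camera("scene")[190:360,300:500],(700,595),interpolation=cv2.INTER_CUBIC)); s=readout.state(); print(s["eef_pos"],s["tool_rot"],s["wrist_force"])
E
```

```text
[ 544.69 -238.59  103.99] [ 3.14 -0.    0.23] [ 0.38 -0.07  1.12]
```

View pics/s6.png

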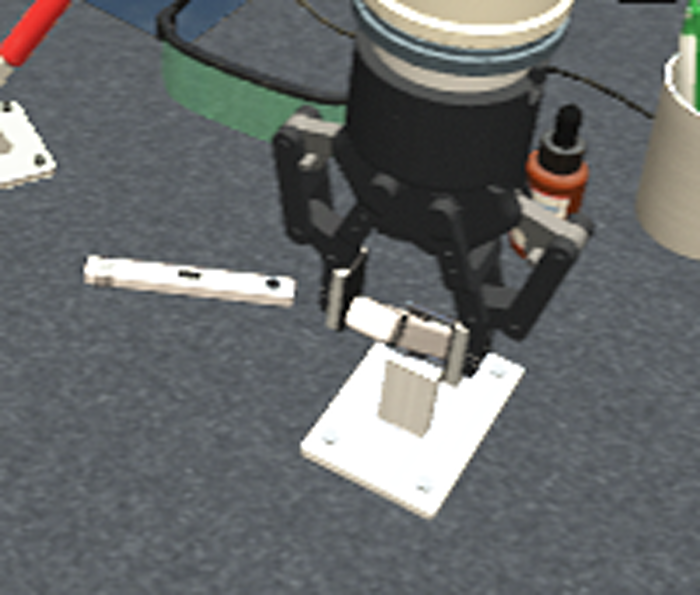

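The fingers straddle the wand, with pads at (340,300) and (458,350) on either side of it. Closing now.

arm_command(
  delta_rot=[
    [0,0,0],
    [0,0,0],
    [0,0,0],
    [0,0,0],
    [0,0,0],
    [0,0,0],
    [0,0,0],
    [0,0,0],
    [0,0,0],
    [0,0,0],
  ],
  linear=[
    [0,0,0.1],
    [0,0,0],
    [0,0,0],
    [0,0,0],
    [0,0,0],
    [0,0,0],
    [0,0,0],
    [0,0,0],
    [0,0,0],
    [0,0,0],
  ],
  jaw=[4,3,2.6,2.3,2,1.7,1.5,1.4,1.4,1.4],
)

```text
t: 10.7
eef_pos: [544.2, -238.5, 102.4]
tool_rot: [3.141, -0.0, 0.227]
wrist_force: [-1.7, 0.2, 5.5]
finger_gap: 0.219
grasp_force: 59.0
```

arm_command(
  delta_rot=[
    [0,0,0],
    [0,0,0],
    [0,0,0],
    [0,0,0],
    [0,0,0],
    [0,0,0],
    [0,0,0],
    [0,0,0],
    [0,0,0],
    [0,0,0],
  ],
  linear=[
    [-0.1,0,-0.1],
    [-0.2,0,-0.2],
    [-0.3,0,-0.3],
    [-0.4,0,-0.4],
    [-0.4,0,-0.4],
    [-0.4,0,-0.4],
    [-0.4,0,-0.4],
    [-0.4,0,-0.4],
    [-0.4,0,-0.4],
    [-0.4,0,-0.4],
  ],
  jaw=[1.4,1.4,1.4,1.4,1.4,1.4,1.4,1.4,1.4,1.4],
)

```text
t: 11.53
eef_pos: [510.6, -246.1, 136.5]
tool_rot: [3.141, -0.0, 0.226]
wrist_force: [4.3, 0.8, 0.2]
finger_gap: 0.221
grasp_force: 58.5
```

arm_command(
  delta_rot=[
    [0,0,0],
    [0,0,0],
    [0,0,0],
    [0,0,0],
    [0,0,0],
    [0,0,0],
    [0,0,0],
    [0,0,0],
    [0,0,0],
    [0,0,0],
  ],
  linear=[
    [-0.5,0,-0.5],
    [-0.6,0,-0.6],
    [-0.8,0,-0.8],
    [-0.8,0,-0.8],
    [0,0,-2],
    [0,0,-3],
    [0,0,-3],
    [0,0,-3],
    [0,0,-3],
    [0,0,-1],
  ],
  jaw=[1.4,1.4,1.4,1.4,1.4,1.4,1.4,1.4,1.4,1.4],
)

```text
t: 12.37
eef_pos: [484.2, -252.7, 317.4]
tool_rot: [3.139, -0.002, 0.226]
wrist_force: [0.6, 0.5, -1.2]
finger_gap: 0.224
grasp_force: 58.8
```

```bash
python3 - <<'E'
from h import *
camera("wrist"); s=readout.state(); print(s["eef_pos"],s["tool_rot"],s["joint_positions"],s["wrist_force"]); a=camera("wrist")[60:360,150:480]; b=cv2.resize(camera("scene")[30:330,250:580],None,fx=1.2,fy=1.2)
a=cv2.resize(a,None,fx=1.2,fy=1.2); cv2.imwrite("pics/c7.png",np.hstack([a,b]))
E
```

```text
[ 484.65 -252.89  317.41] [ 3.14 -0.    0.23] [-0.48  0.17  1.73 -0.    1.24  0.86] [-0.32 -0.39 -0.52]
```

View pics/c7.png

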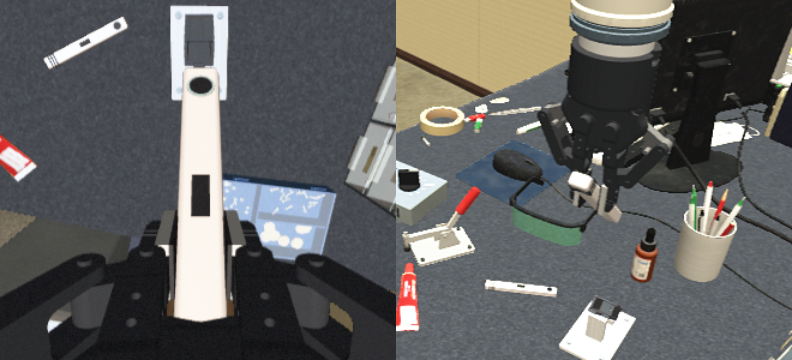

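The wand is free of the holder, with its round window seen at left-panel (201,85) and the holder empty. I'll raise it, turn into the arm's plane, then tilt it level.

arm_command(
  delta_rot=[
    [0,0,3],
    [0,0,5],
    [0,0,6],
    [0,0,6],
    [0,0,6],
    [0,0,6],
    [0,0,5],
    [0,0,3],
    [0,0,0],
    [0,0,0],
  ],
  linear=[
    [0,0,-0.5],
    [0,0,-1],
    [0,0,-1],
    [0,0,-1],
    [0,0,-1],
    [0,0,-1],
    [0,0,-0.5],
    [0,0,0],
    [0,0,0],
    [0,0,0],
  ],
  jaw=[1.4,1.4,1.4,1.4,1.4,1.4,1.4,1.4,1.4,1.4],
)

```text
t: 13.35
eef_pos: [483.6, -251.6, 370.7]
tool_rot: [3.141, 0.004, -0.47]
wrist_force: [0.2, -0.0, -1.4]
finger_gap: 0.223
grasp_force: 58.7
```

arm_command(
  delta_rot=[
    [0,2,0],
    [0,4,0],
    [0,5,0],
    [0,6,0],
    [0,6,0],
    [0,6,0],
    [0,6,0],
    [0,5,0],
    [0,3,0],
    [0,2,0],
  ],
  linear=[
    [0,0,0],
    [0,0,0],
    [0,0,0],
    [0,0,0],
    [0,0,0],
    [0,0,0],
    [0,0,0],
    [0,0,0],
    [0,0,0],
    [0,0,0],
  ],
  jaw=[1.4,1.4,1.4,1.4,1.4,1.4,1.4,1.4,1.4,1.4],
)

```text
t: 14.18
eef_pos: [482.7, -251.1, 370.5]
tool_rot: [3.139, -0.785, -0.468]
wrist_force: [0.1, 0.1, -0.7]
finger_gap: 0.223
grasp_force: 58.8
```

```bash
python3 - <<'E'
from h import *
camera("wrist"); camera("wrist"); s=readout.state(); Rt=R.from_euler("xyz",s["tool_rot"]).as_matrix(); print(s["t"],s["eef_pos"],s["joint_positions"]);print(Rt)
a=camera("wrist"); b=camera("scene"); c=camera("top")
for n,i in zip("wst",(a,b,c)): cv2.imwrite(f"pics/f_{n}.png",i)
x=Rt@np.array([.7071,0,.7071]); w=s["eef_pos"]; print("wand dir",x)
E=[w+x*105,w-x*55]
for n in ("wrist","scene","top"): print(n,[proj(cam(n),e) for e in E])
p=proj(cam("scene"),w); q=proj(cam("top"),w)
g=lambda im,p:cv2.resize(im[max(0,int(p[1])-75):,max(0,int(p[0])-100):][:150,:200],(400,300))
print(p,q); z=np.zeros((300,400,3),np.uint8)
cv2.imwrite("pics/f.png",np.vstack([np.hstack([cv2.resize(a[:300],(400,300)),g(b,p)]),np.hstack([g(c,q),z])]))
E
```

```text
14.2833 [ 482.7  -251.09  370.21] [-0.49 -0.2   2.18  0.04  0.38  1.52]
[[ 0.63 -0.45  0.63]
 [-0.32 -0.89 -0.32]
 [ 0.7   0.   -0.71]]
wand dir [ 0.89 -0.45 -0.  ]
wrist [array([317.11, 121.73]), array([317.63, 408.72])]
scene [array([498.16, 138.32]), array([372.23, 156.45])]
top [array([516.25, 143.46]), array([484.  , 241.93])]
[417.36 149.95] [495.44 206.99]
```

View pics/f.png

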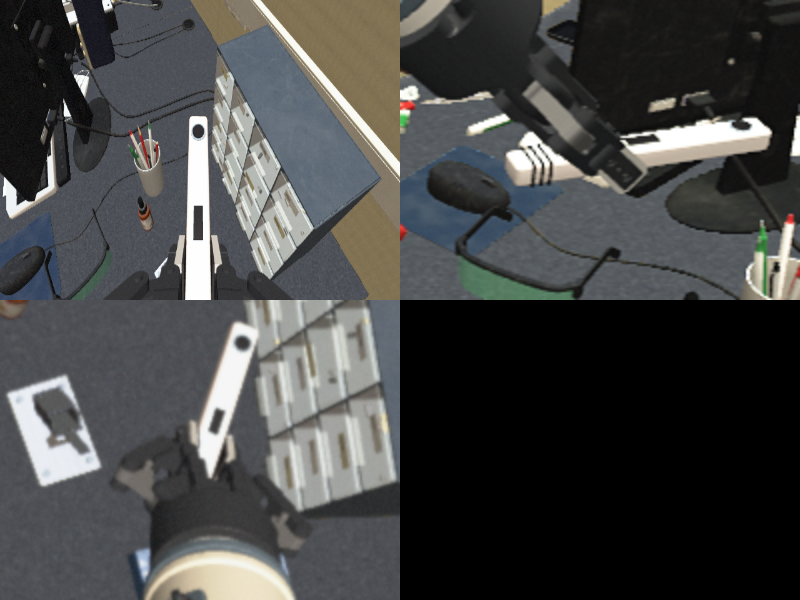

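The wrist, scene and top views all show the wand held level with its window up at about 370 mm. The scene slope is (126,-16.5) px against (126,-18.1) predicted, so it is within about 1°. It touches nothing and the dial is at the mark, so I'm handing in.

```bash
python3 - <<'E'
from bench import readout, manip
s=readout.state(); print(s["t"],s["wrist_force"],s["grasp_force"],abs(s["qd"]).max()); print(manip.hand_in())
E
```

```text
14.4333 [ 0.08178736  0.10055137 -0.77892759] 58.73929023742676 0.013546021527365998
the job is handed in; nothing more can be done
None
```

I turned the dial to the long thick mark (within about 1°) and let it go. The wand is out of its holder, level to about 1° with its window up and held still at about 37 cm. I handed the job in at 14.4 s, and no result came back.

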